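# Change the board test jig over to the next step

### The job

The board in the test jig is finished: lift the jig's press gate until it stays open by itself, then lift the board out of the nest and set it down flat, not dropped, on the floor of the tray beside the board already lying there. Only when the nest is empty, turn the supply's selector clockwise to its fifth step, five clicks up from the stop at its anticlockwise end, without ever going past that step. Leave the other board and everything else on the bench as they are.

Things in the scene. Friction and masses are not known exactly. Their poses are not given: they have to be found in the camera images.
- jig: Board test jig, fixed to the bench: grey case 210 x 210 x 60 mm, a nest on its black deck, a press gate hinged along its far side. Origin: centre of its underside; x points from the gate's handle side to the hinge side (yaw within 0.2 rad), y left, z up. Hinge pillars at (85, +-94) mm, 120 mm high, 26 x 12 mm; rest posts for the gate at (-80, +-75) mm, 97 mm high, 16 mm thick.
- gate (a joint): Press gate's angle, rad: 0 shut (level, over the board), growing as the handle side rises and swings over away from the robot, 1.62 open (upright at its stop, 330 mm high). Below 0.84 it falls shut, above it falls open, damped, and stays. Shut, about 2.1 N up at the handle lifts it. Aluminium frame 166 mm wide, 10 mm thick, reaching 173 mm from the hinge axis, four push rods under its two cross rails.
- gate_handle (a point): Middle of the gate's handle: a round bar 12 mm thick, 88 mm clear between its two arms, parallel to the hinge, 222 mm from the hinge axis on the robot's side, 102 mm above the bench when shut (only the bench, at times the screwdriver, below it). 43 mm clear between the bar and the gate's front rail. Its axes turn with the gate: y along the bar, x from the handle to the hinge.
- gate_hinge (a point): Point on the gate's hinge axis, midway between the pillars, 102 mm above the bench; the axis is the jig's y axis. The counterweight, a steel bar 110 mm long, 32 mm thick, sits on two arms 70 mm from this axis: above and behind the hinge with the gate shut, hanging behind the jig with the gate open.
- nest (a point): Centre of the nest, at the height of the board's underside (76 mm above the bench), 10 mm nearer the robot than the jig's origin. It holds the board, long side along the jig's x axis, between four corner guides, 2 mm clear all round, that stand 7.6 mm above the board's top face; the middle 86 mm of the long sides is free of guides.
- board: Finished circuit board in the nest: green, 95 x 64 x 2.4 mm, about 0.14 kg. Origin: centre of its underside; x along its long side, z up. At its centre a finned aluminium heat sink, 40 mm along x, 30 along y, top 26.4 mm above the origin: grip it across its 30 mm, bare board 17 mm wide each side. White connector 11 mm high at x = -39 mm, two capacitors 13 mm high at x = +35.5 mm.
- board2: Another board of the same make, lying in the +y half of the tray, to be left alone. Same origin and axes as the first.
- tray: Grey open tray fixed to the bench, 200 mm (x) x 270 mm (y) x 35 mm outside, walls and floor 5 mm. Origin: centre of its underside; axes as the bench's but for its yaw (within 0.2 rad). Its -y half is free but for the solder reel. It stands to the left or to the right of the jig.
- supply: Stepped bench supply, fixed to the bench, on the other side of the jig from the tray: a pale case 170 mm (x) x 180 mm (y) x 80 mm with the selector on its top and two binding posts 16 mm thick and 24 mm high at (58, +-68) mm. Origin: centre of its underside; axes as the bench's but for its yaw (within 0.25 rad).
- selector (a joint): Angle of the selector, rad: 0 at step 0, its anticlockwise stop, growing clockwise seen from above; a click every 0.5236 (30 degrees), steps 0 to 7, so step 5 reads 2.618. It starts at step 0, 1, 2 or 3. A sprung ball holds it in each step; about 0.13 N m takes it over to the next, and let go between two steps it jumps to the nearer.
- selector_grip (a point): On the selector's vertical axis, 22 mm towards -x from the supply's origin, 113 mm above the bench, at the height to grip. The selector is a black bar handle 44 mm long, 12 mm wide, flat-sided from 90 to 121 mm above the bench, on a round skirt 44 mm across with its top at 90 mm. The point's x axis points along the bar to its white-lined pointer end.
- selector_tip (a point): The pointer end of the selector's bar, on its top, 22 mm from the axis: it shows the step on the eight dark scale strokes around the handle. In the supply's frame it points 105 degrees anticlockwise of x at step 0 (stroke with a cross bar) and 45 degrees clockwise of x at step 5.
- solder_reel: Small reel of solder wire, 40 mm across, 30 mm high, standing on end in the tray along its -y wall. Origin: centre of its underside. Bystander.
- tape: Roll of tape 42 mm across, 12 mm high, lying on the supply's top behind the selector. Origin: centre of its underside. Bystander.
- screwdriver: Screwdriver 170 mm long, lying on the bench between the robot and the jig, its handle half 26 mm thick. Origin: on the bench under it; x along it. Bystander.
- screw_jar: Small closed jar of 52 mm diameter, 45 mm high, in front of the supply. Origin: centre of its underside. Bystander.
- cup_a: Paper cup 74 mm across the rim, 85 mm high, behind the work at one side. Origin: centre of its underside. Bystander.
- cup_b: A second paper cup like the first. Bystander.
- flux_bottle: Amber bottle of 48 mm diameter, 110 mm high, behind the work. Origin: centre of its underside. Bystander.
Mind the look-alikes: they are no part of the job. What is shaped like the board but purple or red is not meant.

How it is judged:
By the outcome, as a careful person would: the job done as asked, in the order asked, and still so for the second after the job is handed in, with the robot touching nothing.
It also fails if it takes over 72 s, if anything falls off the work surface, if the arm or the gripper's body presses on something with over 40 N, if the wrist force passes 120 N, or if a joint passes its speed limit or range.

### The arm

A 6-joint arm with a two-finger parallel gripper is mounted at the origin on the work surface. World frame = base frame: x ahead of the robot, y to its left, z up, the work surface at z = 0. Lengths are in m, angles in rad, forces in N, time in s.
With the tool pointing down it reaches from about 0.35 to 0.775 m from the base axis. Payload 5.5 kg.
Tool frame: the origin (TCP) lies between the finger pads; the fingertips stand 19 mm ahead of it and the grasp point (between the pads) is the TCP (env.tcp_to_tips is the distance from the TCP to the fingertips, in m); z points along the fingers, y is the direction in which the jaws open and shut (so a half turn about z gives the same grasp; the last joint's range is limited). The gripper opens to 85 mm and grips with 20 to 120 N. Pads are 22 mm wide; open, the fingers measure 114 mm over their backs; the gripper's body (76 mm by 85 mm) begins 54 mm behind the grasp point. The pads swing forward as they close: fully open they stand 13 mm farther back than shut.
Start: joints at [1.025, 0.313, 0.046, 1.304, 0, 1.431], TCP at [0.227, 0.528, 0.25] pointing down, gripper open.
Joint ranges: [-2.76, 2.76], [-0.86, 1.69], [-1.03, 1.26], [-2.2, 2.34], [-1.47, 1.5], [-3.14, 3.14]. Speed limits (rad/s): [2.57, 2.57, 3.14, 3.14, 3.14, 3.14].

### API

Orientations are given as a unit quaternion [w, x, y, z].
In Python, from workcell import env, eyes, job gives the robot as it stands. The module is installed in compiled form; this text tells all that it offers.
- The arm moves only by the tool move_arm, never from a script. Its argument "commands" is a list of rows, each a list of 3 entries, a list of its own where there are three numbers: the shift along the world's x, y, z as a fraction of full scale, then the turn, a rotation vector about the world's x, y, z as a fraction of full scale, then the gripper command: -1 is shut, 1 is fully open, values between are in proportion. In form: [[[x, y, z], [wx, wy, wz], gripper], ...]. A call has 1 to 5 rows; each row shifts and turns the commanded pose from where the row before left it; what a row does not reach is not made up. Full scale, the value 1, is 0.04 m for a shift and 8 degrees for a turn. A row lasts 1/10 s, in which the tool goes at most 50 mm and 8.59 degrees, less where a joint would pass 70% of its speed; a pose out of reach is approached as far as the arm can. A call with a number of a shift or a turn outside -1 to 1 is refused whole. A call with a gripper value outside its range is refused whole. The fingers move at their own pace and stop on an object; "newtons" is the grip in N (left out, the last holds). Time passes only in rows, so rows that do not move let the fingers close. It gives the time, the measured TCP pose, the force and the opening at its end, in the units of the state.
- env.get_state(): the state, without advancing time (a new reading comes with each control period).
- eyes.read_camera(name): name is "side" or "top"; returns a dict with "frame" (384x512x3 uint8, red, green, blue), "mtx" (3x3 intrinsics, pixels), "camera_from_world" (4x4, takes a point from world to camera coordinates). Camera axes: x right, y down, z forward; pixel columns grow to the right and rows downward; lengths in m; the calibration is good to about 2 mm. A picture is of the moment at which its call begins. There is no depth.
- job.hand_in(): hands the job in, once; it reports no verdict.
The state is a dict: "clock": time; "joint_pos": joint angles; "qvel": joint speeds; "tau": joint torques, N m; "tcp_pos": TCP position; "orientation": TCP orientation; "wrist_force": force on the tool from outside, world axes, zero at the start; "ft_torque": the same for the moment, N m; "finger_gap": finger opening in m.
Only numpy, scipy, OpenCV 4.12 (cv2) and the standard library are available. Lean on these libraries where they do the work, as an engineer would, in place of code of your own. Each camera call takes 0.05 s, during which the arm holds its last target.

## Working session

There is one attempt and no reset: what is moved stays moved. The work goes in short steps, Python scripts to look and compute and a tool call to move; the robot and the scene stay as the last step left them, time stands still between calls to the robot, and variables do not carry over. Pictures are saved under pics/ and viewed, and the job is handed in when it is done.

Besides the shell and the picture viewer there is one more tool, called as name(argument=value, ...), one argument or row to a line, values as JSON. move_arm: Moves the arm, as the interface text tells. Its arguments: {"type":"object","properties":{"commands":{"type":"array","items":{"type":"array"}},"newtons":{"type":"number"}},"required":["commands"]}

```bash
mkdir -p pics; ls; cat > h.py <<'E'
import numpy as np, cv2
from workcell import env, eyes, job
def snap(n,fn=None):
    c=eyes.read_camera(n); f=c["frame"][:,:,::-1].copy()
    if fn: cv2.imwrite("pics/"+fn,f); np.savez("pics/"+fn+".npz",f=f,K=c["mtx"],T=c["camera_from_world"])
    return f,np.array(c["mtx"]),np.array(c["camera_from_world"])
def load(fn):
    d=np.load("pics/"+fn+".npz"); return d["f"],d["K"],d["T"]
def ray(px,K,T):
    d=np.linalg.inv(K)@np.array([px[0],px[1],1.]); R=T[:3,:3]; return -R.T@T[:3,3], R.T@d
def onz(px,z,K,T):
    o,d=ray(px,K,T); return o+d*(z-o[2])/d[2]
def proj(p,K,T):
    q=K@(T[:3,:3]@np.array(p)+T[:3,3]); return q[:2]/q[2]
def crop(f,x0,y0,x1,y1,s,fn):
    cv2.imwrite("pics/"+fn,cv2.resize(f[y0:y1,x0:x1],None,fx=s,fy=s,interpolation=cv2.INTER_CUBIC))
E
python3 - <<'E'
from h import *
for n in("side","top"):
    f,K,T=snap(n,n+"0.png"); print(n,K,T, -T[:3,:3].T@T[:3,3])
s=env.get_state(); print(s)
E
```

```text
pics
side [[485.7387011    0.         256.12288205]
 [  0.         485.7387011  188.2783036 ]
 [  0.           0.           1.        ]] [[ 0.95574618 -0.2939558   0.01179971 -0.54353807]
 [-0.19480331 -0.6624061  -0.72337392  0.18201105]
 [ 0.22045616  0.68906323 -0.69035566  1.28313747]
 [ 0.          0.          0.          1.        ]] [ 0.27206524 -0.92337379  1.02389686]
top [[423.657755     0.         258.42043343]
 [  0.         423.657755   187.69882621]
 [  0.           0.           1.        ]] [[-0.01828672 -0.9998315   0.00160306  0.00870321]
 [-0.98309332  0.01768838 -0.18224885  0.57346328]
 [ 0.18218978 -0.0049087  -0.98325113  1.23448131]
 [ 0.          0.          0.          1.        ]] [0.33901719 0.0046178  1.31830422]
{'clock': 0.1, 'joint_pos': array([1.02538412e+00, 3.13922556e-01, 4.50887369e-02, 1.30361342e+00,
       4.92220631e-06, 1.43116457e+00]), 'qvel': array([-0.00071677, -0.00308944,  0.00237617,  0.00085951, -0.00133635,
        0.00021395]), 'tau': array([ 2.85768198e-03, -4.81725240e+01,  2.99244386e+01,  1.27797341e-02,
       -1.54124223e-04,  3.60484796e-05]), 'tcp_pos': array([0.22677144, 0.52792389, 0.24949801]), 'orientation': array([-2.79558637e-04,  2.01501041e-01,  9.79487953e-01, -7.76678740e-04]), 'wrist_force': array([-0.40488145, -0.32439561, -0.21999262]), 'ft_torque': array([-0.04888386, -0.07981833,  0.03509514]), 'finger_gap': 0.08509059313548596}
```

View pics/side0.png

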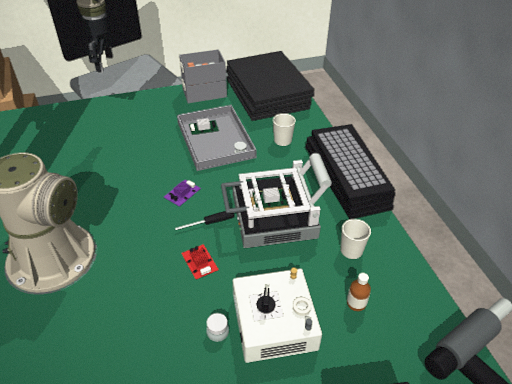

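View pics/top0.png

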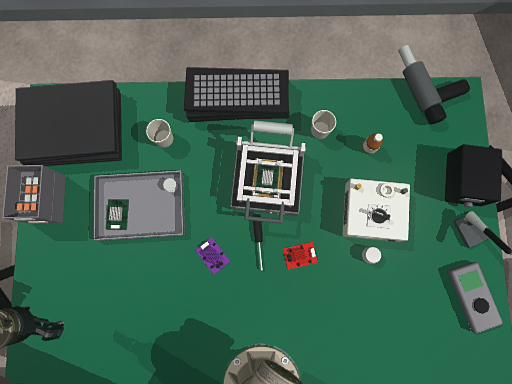

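The side view shows the jig near (278,210), tray at (217,137), supply at (277,315). In the top view the jig is at (268,178), the tray at (139,206) with board2 at (117,213) and the reel at (169,185), and the supply at (378,210). I'll enlarge these.

```bash
python3 - <<'E'
from h import *
f,K,T=load("top0.png")
crop(f,210,110,330,280,3.5,"t_jig.png".replace(".png","1.png"))
a=cv2.resize(f[165:245,85:195],None,fx=5,fy=5,interpolation=cv2.INTER_CUBIC); cv2.imwrite("pics/t_tray.png",a)
crop(f,335,170,420,270,6,"t_sup.png")
f,K,T=load("side0.png")
crop(f,215,140,340,250,6,"s_jig.png")
crop(f,225,260,325,365,5.5,"s_sup.png")
E
```

```text
(no output)
```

View pics/t_jig1.png

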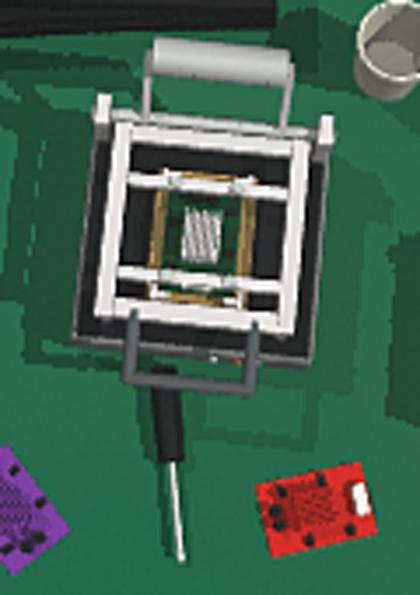

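View pics/t_tray.png

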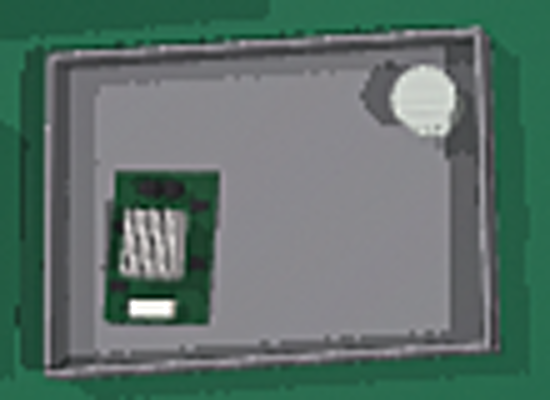

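View pics/t_sup.png

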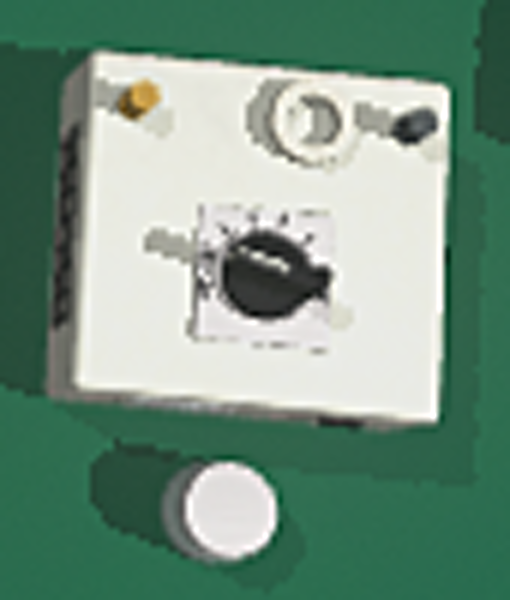

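View pics/s_jig.png

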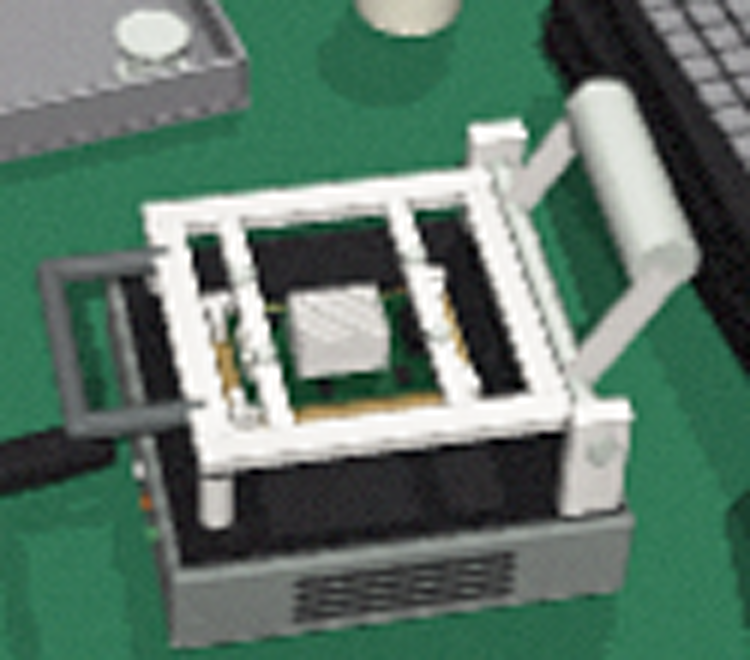

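View pics/s_sup.png

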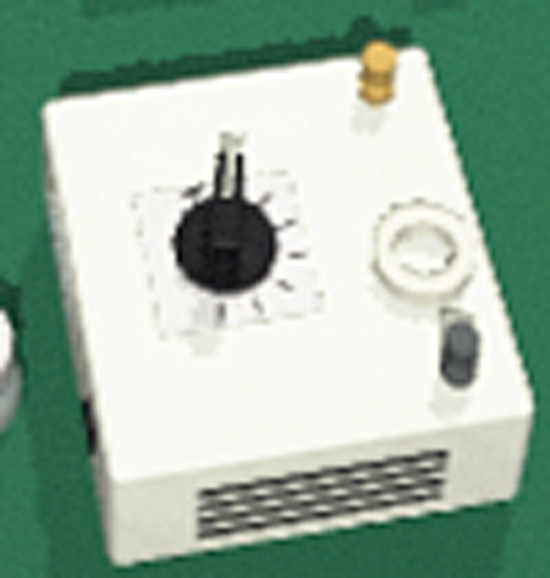

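```bash
python3 - <<'E'
from h import *
f,K,T=load("top0.png")
def P(pts,off,s,z):
    out=[]
    for p in pts:
        q=((p[0]+.5)/s-.5+off[0],(p[1]+.5)/s-.5+off[1]); out.append(onz(q,z,K,T)[:2])
    return np.array(out)
j=P([(95,313),(295,332),(308,140),(118,122)],(210,110),3.5,.107); print("gate",j, [np.linalg.norm(j[i]-j[i-1]) for i in range(4)])
h=P([(128,379),(250,389)],(210,110),3.5,.106); print("handle",h,h.mean(0))
d=P([(72,340),(310,366)],(210,110),3.5,.06); print("deck front",d,d.mean(0),np.linalg.norm(d[0]-d[1]))
s=P([(181,209),(221,209),(217,262),(180,262)],(210,110),3.5,.1024); print("sink",s,s.mean(0))
p=P([(103,98),(326,120)],(210,110),3.5,.12); print("pill",p,p.mean(0))
for a,b,n in((h[1],h[0],"handle"),(d[1],d[0],"deck"),(p[1],p[0],"pill"),(j[1],j[0],"g front"),(j[2],j[3],"g back")):
    v=b-a; print(n,np.arctan2(-v[0],v[1]))
t=P([(47,60),(488,30),(496,350),(46,374)],(85,165),5,.035);print("tray",t,t.mean(0))
for i in range(4):
    v=t[i]-t[i-1];print(np.linalg.norm(v),np.arctan2(v[1],v[0]))
r=P([(422,98)],(85,165),5,.035);print("reel",r)
b=P([(117,172),(218,174),(209,325),(105,320)],(85,165),5,.0074);print("b2",b,b.mean(0))
u=P([(95,52),(450,86),(438,424),(77,390)],(335,170),6,.08);print("sup",u,u.mean(0))
for i in range(4):
    v=u[i]-u[i-1];print(np.linalg.norm(v),np.arctan2(v[1],v[0]))
k=P([(290,262),(330,280),(238,255),(298,278)],(335,170),6,.121);print("sel",k)
c=P([(268,275)],(335,170),6,.09);print("skirt",c)
k=P([(230,510)],(335,170),6,.045);print("jar",k)
f,K,T=load("side0.png")
k=P([(230,140),(230,195)],(225,260),5.5,.121);print("sel side",k)
c=P([(225,242)],(225,260),5.5,.09);print("skirt",c)
h=P([(50,265),(75,425)],(215,140),6,.106); print("handle",h,h.mean(0))
f,K,T=load("top0.png"); crop(f,355,195,405,240,14,"t_sel.png")
f,K,T=load("side0.png"); crop(f,245,280,290,325,14,"s_sel.png")
E
```

```text
gate [[ 0.53113138  0.06176659]
 [ 0.51229599 -0.10302403]
 [ 0.67582719 -0.11950634]
 [ 0.69445417  0.04082543]] [np.float64(0.164659844069302), np.float64(0.16586356076595693), np.float64(0.16435972731374712), np.float64(0.1614101605693325)]
handle [[ 0.47599147  0.03523251]
 [ 0.46595354 -0.0646438 ]] [ 0.4709725  -0.01470564]
deck front [[ 0.51555634  0.083873  ]
 [ 0.48951069 -0.11901659]] [ 0.50253352 -0.0175718 ] 0.20455454165042491
sink [[ 0.61904198 -0.01109617]
 [ 0.6184394  -0.04472183]
 [ 0.573129   -0.04027112]
 [ 0.57368453 -0.00937395]] [ 0.59607373 -0.02636577]
pill [[ 0.71176731  0.05279086]
 [ 0.68927122 -0.13386934]] [ 0.70051926 -0.04053924]
handle -0.10016731071665985
deck -0.12767523451332582
pill -0.11994050616891029
g front -0.11380503435842923
g back -0.1156591818252862
tray [[0.62087199 0.5061698 ]
 [0.63501205 0.23369896]
 [0.43692562 0.22600531]
 [0.42743954 0.49664863]] [0.5300623  0.36563067]
0.19366663059991687 0.04918255059690253
0.27283750421661956 -1.5189471401728134
0.19823578838189782 -3.1027722907546185
0.27080951278034976 1.6058320869391052
reel [[0.59274006 0.27377136]]
b2 [[0.5544224  0.46942267]
 [0.55201502 0.40619719]
 [0.45764927 0.40819545]
 [0.46190379 0.47254054]] [0.50649762 0.43908896]
sup [[ 0.59221539 -0.27675283]
 [ 0.571823   -0.4520672 ]
 [ 0.40529567 -0.4323438 ]
 [ 0.42488068 -0.25830824]] [ 0.49855368 -0.35486802]
0.1683481819707997 -0.10978254992842801
0.17649639171578235 -1.68659494150949
0.16769128274274275 3.0237024693224606
0.17513408846444642 1.4587332557711705
sel [[ 0.48061205 -0.3539967 ]
 [ 0.47170917 -0.37232149]
 [ 0.48439307 -0.3295708 ]
 [ 0.47293348 -0.35723782]]
skirt [[ 0.47812707 -0.35213484]]
jar [[ 0.36676292 -0.33816447]]
sel side [[ 0.49057459 -0.32714258]
 [ 0.48247769 -0.35210072]]
skirt [[ 0.48083094 -0.35325831]]
handle [[ 0.48253631  0.03598469]
 [ 0.46785698 -0.06580103]] [ 0.47519665 -0.01490817]
```

View pics/t_sel.png

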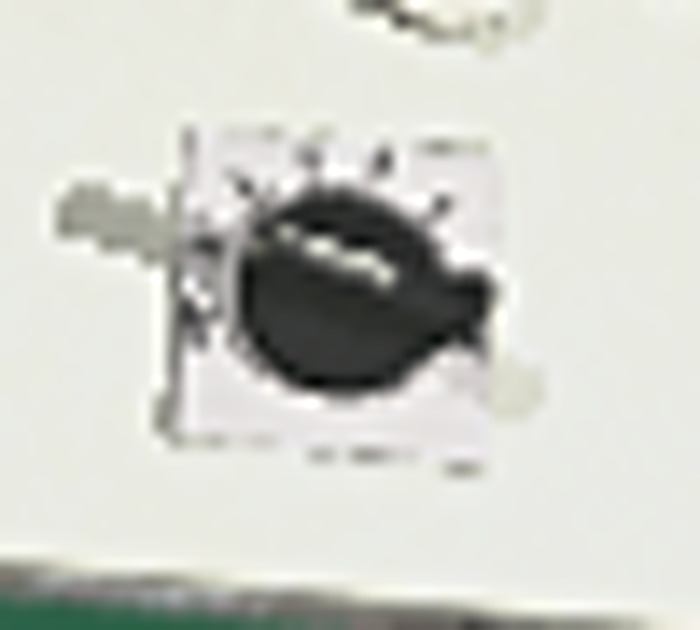

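View pics/s_sel.png

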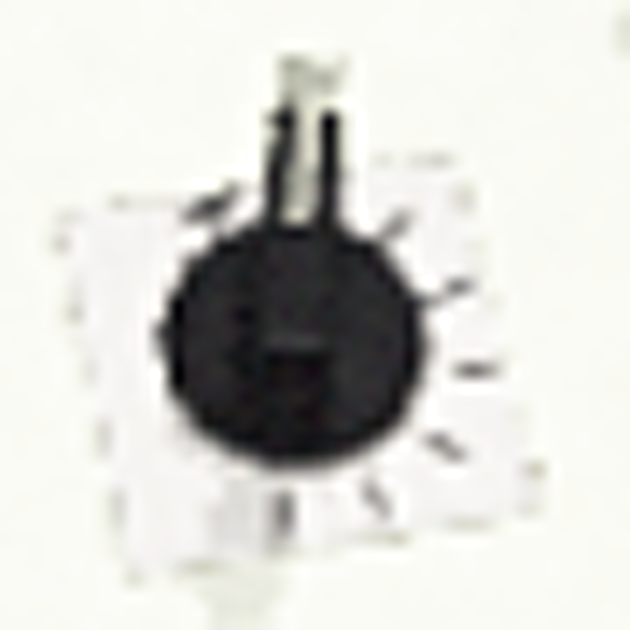

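Findings so far:
- **Jig:** yaw is about -0.115, the handle is at about (0.473, -0.015), and the nest is at about (0.598, -0.029).
- **Supply:** yaw is -0.114 and the selector axis is at (0.478, -0.3525). The pointer sits at step 1: the cross-bar stroke (step 0) is free and six strokes are visible on the clockwise side.
- **Boards:** the green board under the gate at top (268,178) is the one meant. The green one in the tray at (117,213) is board2. The purple (212,256) and red (300,256) ones are decoys.

I'm moving to the handle now.

move_arm(
  commands=[
    [[0.41,-0.905,0],[0,0,-0.61],0],
    [[0.41,-0.905,0],[0,0,-0.61],0],
    [[0.41,-0.905,0],[0,0,-0.61],0],
    [[0.41,-0.905,0],[0,0,-0.61],0],
    [[0.41,-0.905,0],[0,0,-0.61],0],
  ],
)

```text
clock: 0.6
tcp_pos: [0.3091, 0.3458, 0.2499]
orientation: [-0.0, 0.405, 0.914, -0.0]
wrist_force: [0.4, 0.1, 0.4]
finger_gap: 0.0427
```

move_arm(
  commands=[
    [[0.41,-0.905,0],[0,0,-0.61],0],
    [[0.41,-0.905,0],[0,0,-0.61],0],
    [[0.41,-0.905,0],[0,0,-0.61],0],
    [[0.41,-0.905,0],[0,0,-0.61],0],
    [[0.41,-0.905,0],[0,0,-0.61],0],
  ],
)

```text
clock: 1.1
tcp_pos: [0.3911, 0.1648, 0.2501]
orientation: [-0.0, 0.59, 0.808, -0.0]
wrist_force: [0.5, 0.4, -0.4]
finger_gap: 0.0429
```

move_arm(
  commands=[
    [[0.41,-0.905,0],[0,0,-0.61],0],
    [[0.41,-0.905,0],[0,0,-0.61],0],
    [[0.41,-0.905,-0.2],[0,0,-0.61],0],
    [[0.41,-0.905,-0.4],[0,0,-0.61],0],
    [[0.41,-0.905,-0.4],[0,0,-0.61],0],
  ],
)

```text
clock: 1.6
tcp_pos: [0.4735, -0.0163, 0.2099]
orientation: [0.0, 0.747, 0.665, 0.0]
wrist_force: [0.7, -0.5, 0.5]
finger_gap: 0.0427
```

move_arm(
  commands=[
    [[0,0,0],[0,0,0],0],
    [[0,0,0],[0,0,0],0],
  ],
)

```text
clock: 1.8
tcp_pos: [0.4724, -0.0152, 0.2095]
orientation: [-0.001, 0.746, 0.666, -0.001]
wrist_force: [0.6, -0.1, 0.3]
finger_gap: 0.0429
```

```bash
python3 - <<'E'
from h import *
f,K,T=snap("side","s1.png"); crop(f,200,100,330,250,4,"s1c.png")
E
```

```text
(no output)
```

View pics/s1c.png

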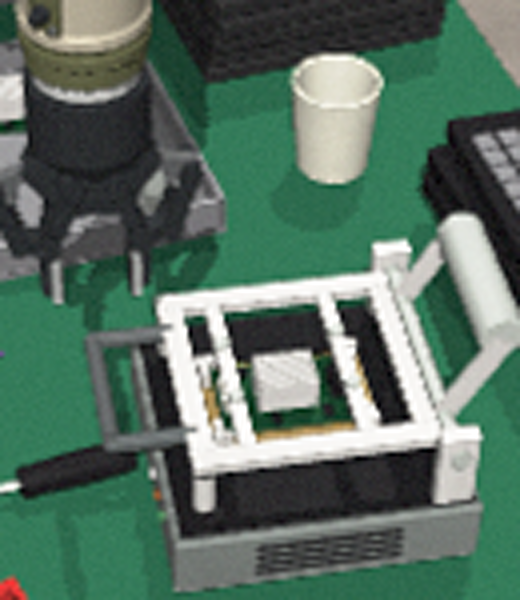

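The fingers are above the handle bar, which lies at about (97,390) in the crop. Descending and gripping it.

move_arm(
  commands=[
    [[0,0,-0.7],[0,0,0],0],
    [[0,0,-0.7],[0,0,0],0],
    [[0,0,-0.7],[0,0,0],0],
    [[0,0,-0.6],[0,0,0],0],
    [[0,0,0],[0,0,0],0],
  ],
)

```text
clock: 2.35
tcp_pos: [0.4702, -0.0127, 0.1002]
orientation: [-0.002, 0.745, 0.667, -0.001]
wrist_force: [-0.4, 0.3, 0.2]
finger_gap: 0.0424
```

```bash
python3 - <<'E'
from h import *
f,K,T=snap("side","s2.png"); crop(f,200,100,330,250,4,"s2c.png")
E
```

```text
(no output)
```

View pics/s2c.png

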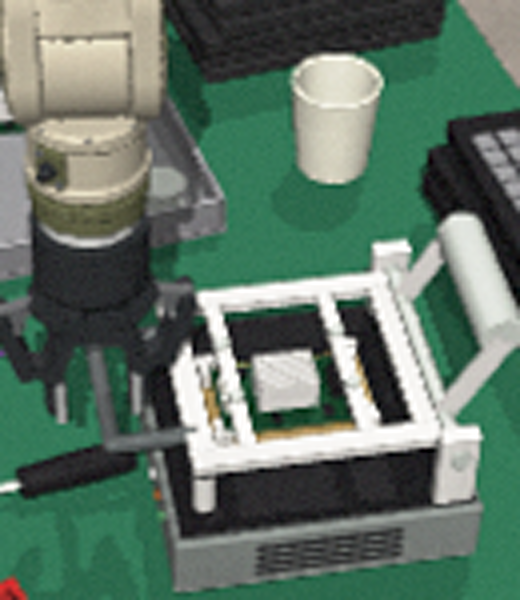

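The fingers straddle the bar: one is in front at (60,400), the other between the bar and the rail at (135,390). Closing.

move_arm(
  commands=[
    [[0,0,0],[0,0,0],-1],
    [[0,0,0],[0,0,0],-1],
    [[0,0,0],[0,0,0],-1],
    [[0,0,0],[0,0,0],-1],
    [[0,0,0],[0,0,0],-1],
  ],
  newtons=30,
)

```text
clock: 2.9
tcp_pos: [0.4734, -0.0144, 0.1041]
orientation: [0.0, 0.746, 0.666, 0.001]
wrist_force: [-3.1, 1.0, 6.6]
finger_gap: 0.0106
```

move_arm(
  commands=[
    [[0.028,-0.003,0.555],[0,0,0],-1],
    [[0.082,-0.01,0.548],[0,0,0],-1],
    [[0.136,-0.016,0.538],[0,0,0],-1],
    [[0.189,-0.022,0.523],[0,0,0],-1],
    [[0.241,-0.028,0.498],[0,0,0],-1],
  ],
)

```text
clock: 3.4
tcp_pos: [0.4987, -0.0174, 0.2101]
orientation: [-0.001, 0.746, 0.666, -0.001]
wrist_force: [-0.9, 0.2, -3.0]
finger_gap: 0.0109
```

```bash
python3 - <<'E'
from h import *
s=env.get_state(); print(s['tcp_pos'],s['wrist_force'],s['finger_gap'])
f,K,T=snap("side","s3.png"); crop(f,200,100,330,250,4,"s3c.png")
E
```

```text
[ 0.49866911 -0.01739649  0.21009234] [-0.93530688  0.16652527 -3.04698657] 0.010876015761122243
```

View pics/s3c.png

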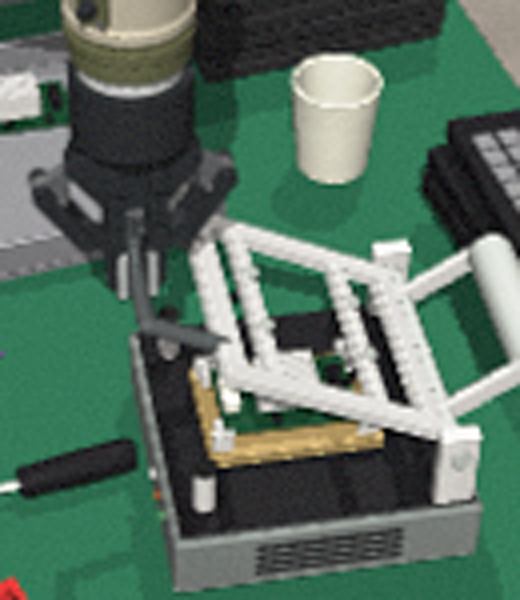

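The gate rises with the gripped handle and is at about 0.5 rad. Continuing along the arc.

move_arm(
  commands=[
    [[0.288,-0.033,0.475],[0,0,0],-1],
    [[0.333,-0.039,0.44],[0,0,0],-1],
    [[0.375,-0.043,0.408],[0,0,0],-1],
    [[0.415,-0.048,0.365],[0,0,0],-1],
    [[0.449,-0.052,0.323],[0,0,0],-1],
  ],
)

```text
clock: 3.95
tcp_pos: [0.5718, -0.026, 0.2927]
orientation: [-0.001, 0.746, 0.666, -0.001]
wrist_force: [-4.4, -0.8, 5.6]
finger_gap: 0.0105
```

move_arm(
  commands=[
    [[0.477,-0.055,0.275],[0,0,0],-1],
    [[0.504,-0.058,0.228],[0,0,0],-1],
    [[0.521,-0.06,0.175],[0,0,0],-1],
    [[0,0,0],[0,0,0],-1],
  ],
)

```text
clock: 4.35
tcp_pos: [0.6377, -0.0339, 0.3203]
orientation: [0.003, 0.746, 0.666, 0.003]
wrist_force: [-0.7, -0.8, 8.0]
finger_gap: 0.0105
```

```bash
python3 - <<'E'
from h import *
s=env.get_state(); print(s['tcp_pos'],s['wrist_force'],s['finger_gap'])
f,K,T=snap("side","s4.png"); crop(f,200,70,330,250,3.3,"s4c.png")
E
```

```text
[ 0.63773946 -0.0339003   0.32025377] [-0.70797393 -0.75171689  7.98963563] 0.010492642769439198
```

View pics/s4c.png

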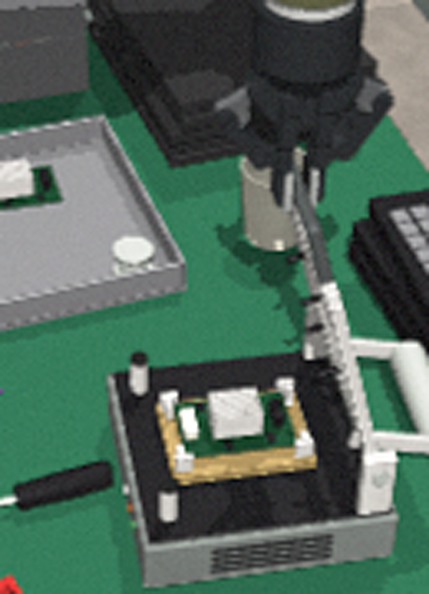

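The gate is well past the tipping angle, at about 1.3 rad, so I'm releasing the handle and rising.

move_arm(
  commands=[
    [[0,0,0],[0,0,0],0],
    [[0,0,0.1],[0,0,0],0],
    [[-0.1,0,0.6],[0,0,0],0],
    [[-0.2,0,0.8],[0,0,0],0],
    [[-0.8,0,0.5],[0,0,0],0],
  ],
)

```text
clock: 4.9
tcp_pos: [0.5917, -0.0336, 0.3967]
orientation: [0.0, 0.746, 0.666, 0.0]
wrist_force: [0.5, -0.6, 1.1]
finger_gap: 0.0426
```

move_arm(
  commands=[
    [[-0.8,0,0],[0,0,0.9],0],
    [[-0.8,0,0],[0,0,0.9],0],
    [[-0.5,0,0],[0,0,0.9],0],
    [[0,0,0],[0,0,0.9],0.2],
    [[0,0,0],[0,0,0.9],0.2],
  ],
)

```text
clock: 5.4
tcp_pos: [0.5053, -0.0332, 0.3973]
orientation: [0.0, 0.501, 0.865, 0.0]
wrist_force: [0.8, -0.1, 0.6]
finger_gap: 0.0511
```

```bash
python3 - <<'E'
from h import *
s=env.get_state(); print(s['tcp_pos'],s['wrist_force'],s['finger_gap'],s['joint_pos'])
f,K,T=snap("side","s5.png"); crop(f,200,70,330,250,3.3,"s5c.png")
f,K,T=snap("top","t5.png"); crop(f,200,70,340,250,3.3,"t5c.png")
E
```

```text
[ 0.50527112 -0.03316792  0.39730539] [ 0.75666744 -0.14133085  0.5977389 ] 0.0510752547008764 [-2.24234440e-01  1.81052236e-01  2.30518640e-01  1.61935370e+00
  5.17507619e-05  8.25829305e-01]
```

View pics/s5c.png

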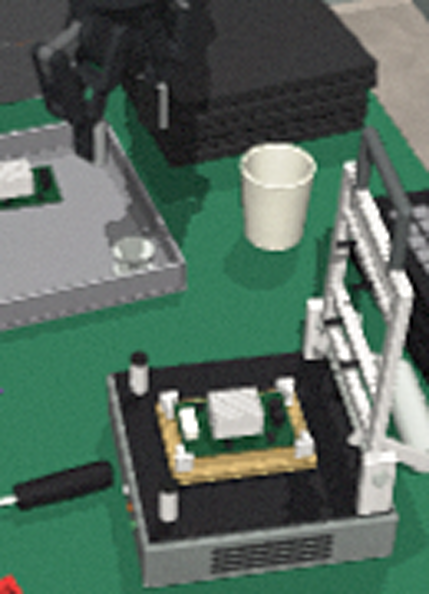

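View pics/t5c.png

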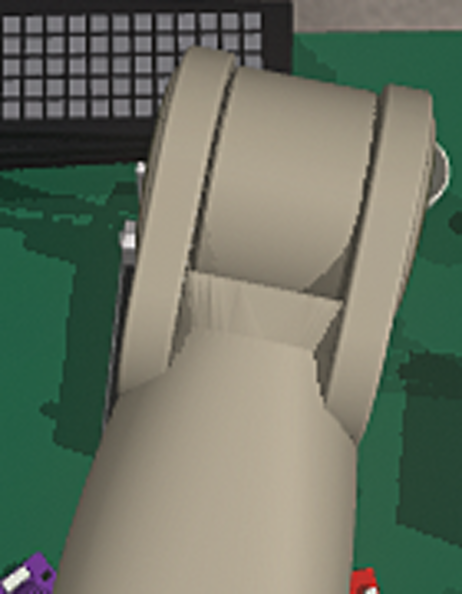

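The gate stands open and upright. I'll measure the board in the side view.

```bash
python3 - <<'E'
from h import *
f,K,T=load("s5.png"); crop(f,240,180,305,225,12,"s5b.png")
E
```

```text
(no output)
```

View pics/s5b.png

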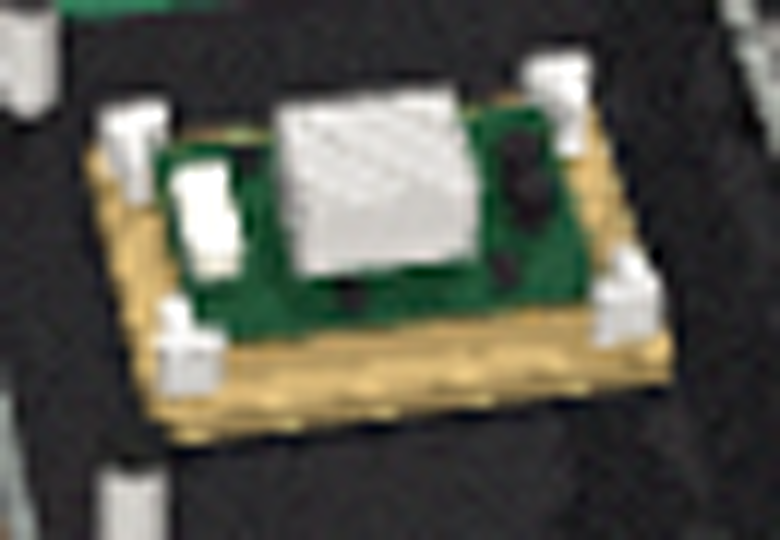

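```bash
python3 - <<'E'
from h import *
f,K,T=load("s5.png")
def P(pts,z): return np.array([onz(((p[0]+.5)/12-.5+240,(p[1]+.5)/12-.5+180),z,K,T)[:2] for p in pts])
s=P([(276,105),(457,90),(475,187),(292,207)],.1024); print(s,s.mean(0),[np.linalg.norm(s[i]-s[i-1]) for i in range(4)])
print("yaw",np.arctan2(*(s[1]-s[0])[::-1]),np.arctan2(*(s[2]-s[3])[::-1]))
b=P([(215,345),(592,303)],.0784); print("edge",b,np.arctan2(*(b[1]-b[0])[::-1]))
print("sinkbase front",P([(300,277),(478,257)],.0784))
E
```

```text
[[ 0.5832458  -0.00863122]
 [ 0.62467593 -0.01561188]
 [ 0.61824814 -0.04688206]
 [ 0.57662597 -0.04131929]] [ 0.60069896 -0.02811111] [np.float64(0.03335163325295844), np.float64(0.04201411312882157), np.float64(0.03192398248221485), np.float64(0.041992253167361764)]
yaw -0.16692445438964007 -0.13286206304403622
edge [[ 0.55442662 -0.05555799]
 [ 0.64048826 -0.06714912]] -0.13387830907349169
sinkbase front [[ 0.57938427 -0.04048278]
 [ 0.62044831 -0.04588581]]
```

move_arm(
  commands=[
    [[0.4,0.02,-0.6],[0,0,0.955],0.2],
    [[0.4,0.02,-0.6],[0,0,0.955],0.2],
    [[0.4,0.02,-0.6],[0,0,0.955],0.2],
    [[0.4,0.02,-0.6],[0,0,0.955],0.2],
    [[0.4,0.02,-0.6],[0,0,0.955],0.2],
  ],
)

```text
clock: 6.0
tcp_pos: [0.587, -0.0292, 0.2753]
orientation: [-0.0, 0.192, 0.981, 0.0]
wrist_force: [-0.7, -0.3, -0.2]
finger_gap: 0.0514
```

move_arm(
  commands=[
    [[0.2,0.02,-0.6],[0,0,0.955],0.2],
    [[0.1,0.0,-0.6],[0,0,0.955],0.2],
    [[0,0,0],[0,0,0],0.2],
  ],
)

```text
clock: 6.3
tcp_pos: [0.5968, -0.0281, 0.2243]
orientation: [-0.004, 0.062, 0.998, 0.0]
wrist_force: [0.3, 0.9, -0.7]
finger_gap: 0.0513
```

move_arm(
  commands=[
    [[0.05,-0.01,-0.8],[0,0,0],0.2],
    [[0,0,-0.8],[0,0,0],0.2],
    [[0,0,-0.8],[0,0,0],0.2],
    [[0,0,-0.65],[0,0,0],0.2],
    [[0,0,0],[0,0,0],0.2],
  ],
)

```text
clock: 6.8
tcp_pos: [0.5981, -0.0286, 0.1039]
orientation: [-0.003, 0.063, 0.998, 0.0]
wrist_force: [0.0, 0.7, 0.1]
finger_gap: 0.0515
```

```bash
python3 - <<'E'
from h import *
s=env.get_state(); print(s['tcp_pos'],s['wrist_force'],s['finger_gap'])
f,K,T=snap("side","s6.png"); crop(f,220,140,320,240,6,"s6c.png")
E
```

```text
[ 0.59805283 -0.02856138  0.1038621 ] [0.04529492 0.72770961 0.10413497] 0.05152368895516001
```

View pics/s6c.png

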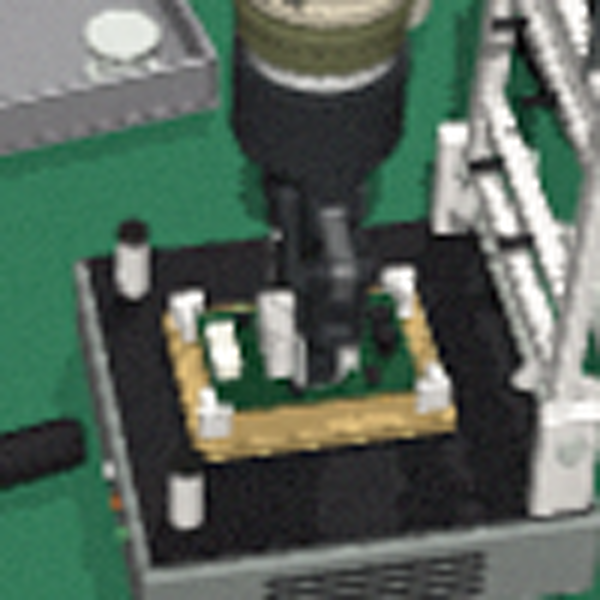

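```bash
python3 - <<'E'
from h import *
f,K,T=load("s6.png")
ex=np.array([np.cos(-.124),np.sin(-.124),0]); ey=np.array([-ex[1],ex[0],0])
for nm,p in (("tcp",[.598,-.0286,.1039]),):
    p=np.array(p)
    for dy in(-.026,-.04):
        for dz in (-.015,0):
            print(dy,dz,[(np.round((proj(p+ey*dy+ex*a+[0,0,dz],K,T)-[220,140])*6)) for a in(-.011,.011)])
b=np.array([.600,-.0285,.1024])
print("sink top corners pred",[np.round((proj(b+ex*a+ey*c,K,T)-[220,140])*6) for a,c in((-.02,.015),(.02,.015),(.02,-.015),(-.02,-.015))])
crop(f,250,175,300,220,14,"s6d.png")
E
```

```text
-0.026 -0.015 [array([286., 376.]), array([334., 371.])]
-0.026 0 [array([287., 353.]), array([335., 347.])]
-0.04 -0.015 [array([292., 398.]), array([340., 393.])]
-0.04 0 [array([293., 375.]), array([341., 369.])]
sink top corners pred [array([254., 294.]), array([340., 284.]), array([353., 329.]), array([267., 339.])]
```

View pics/s6d.png

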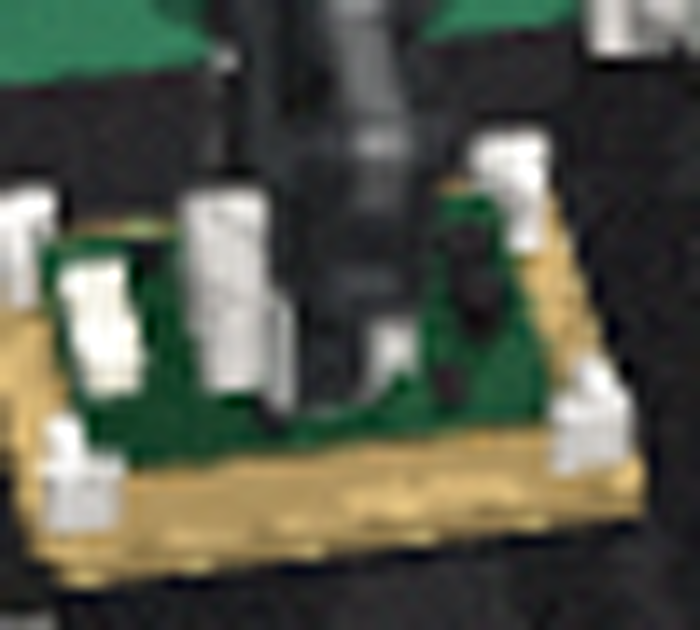

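The finger straddles the heat sink, with its tip centred on it to within about 3 mm. Gripping.

move_arm(
  commands=[
    [[0,0,-0.08],[0,0,0],0.2],
    [[0,0,0],[0,0,0],-1],
    [[0,0,0],[0,0,0],-1],
    [[0,0,0],[0,0,0],-1],
    [[0,0,0],[0,0,0],-1],
  ],
  newtons=40,
)

```text
clock: 7.35
tcp_pos: [0.6018, -0.0292, 0.1052]
orientation: [0.002, 0.061, 0.998, -0.0]
wrist_force: [-0.2, 0.5, 6.3]
finger_gap: 0.0289
```

move_arm(
  commands=[
    [[0,0,0],[0,0,0],-1],
    [[0,0,0.1],[0,0,0],-1],
    [[0,0,0.3],[0,0,0],-1],
    [[0,0,0.5],[0,0,0],-1],
    [[0,0,0.7],[0,0,0],-1],
  ],
)

```text
clock: 7.85
tcp_pos: [0.5991, -0.0287, 0.167]
orientation: [-0.002, 0.061, 0.998, 0.0]
wrist_force: [0.3, 0.8, -0.9]
finger_gap: 0.0288
```

move_arm(
  commands=[
    [[-0.3,0,0.8],[0,0,0],-1],
    [[-0.5,0,0.7],[0,0,0],-1],
    [[-0.3,0,0],[0,0,0],-1],
    [[0,0,0],[0,0,0],-1],
  ],
)

```text
clock: 8.25
tcp_pos: [0.5556, -0.0288, 0.2292]
orientation: [0.001, 0.061, 0.998, -0.0]
wrist_force: [-0.2, 0.1, -3.0]
finger_gap: 0.029
```

```bash
python3 - <<'E'
from h import *
s=env.get_state(); print(s['tcp_pos'],s['orientation'],s['wrist_force'],s['finger_gap'])
f,K,T=snap("side","s7.png"); crop(f,200,80,330,240,3.7,"s7c.png")
E
```

```text
[ 0.55562686 -0.02882337  0.22915448] [ 7.51649801e-04  6.09024077e-02  9.98143441e-01 -6.19623501e-05] [-0.24417947  0.07811246 -3.04837744] 0.02904419595525103
```

View pics/s7c.png

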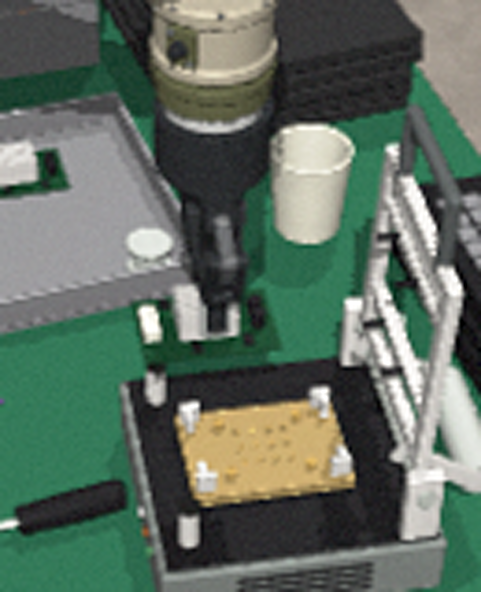

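The board is held level and the nest is empty. Carrying it to the tray; the target is (0.512, 0.325).

move_arm(
  commands=[
    [[-0.11,0.6,0],[0,0,0.1],-1],
    [[-0.11,0.885,0],[0,0,0.1],-1],
    [[-0.11,0.885,0],[0,0,0.1],-1],
    [[-0.11,0.885,0],[0,0,0.1],-1],
    [[-0.11,0.885,0],[0,0,0.1],-1],
  ],
)

```text
clock: 8.8
tcp_pos: [0.5344, 0.138, 0.2262]
orientation: [-0.001, 0.026, 1.0, -0.0]
wrist_force: [0.2, -0.5, -1.8]
finger_gap: 0.0288
```

move_arm(
  commands=[
    [[-0.11,0.885,0],[0,0,0.1],-1],
    [[-0.11,0.885,0],[0,0,0.1],-1],
    [[-0.11,0.885,0],[0,0,0.1],-1],
    [[-0.11,0.885,-0.2],[0,0,0.1],-1],
    [[-0.1,0.885,-0.4],[0,0,0.1],-1],
  ],
)

```text
clock: 9.3
tcp_pos: [0.5135, 0.3157, 0.2032]
orientation: [0.001, -0.009, 1.0, 0.0]
wrist_force: [0.8, 0.4, -1.4]
finger_gap: 0.0292
```

move_arm(
  commands=[
    [[0,0.3,-0.6],[0,0,0.07],-1],
    [[0,0,-0.6],[0,0,0],-1],
    [[0,0,-0.6],[0,0,0],-1],
    [[0,0,0],[0,0,0],-1],
  ],
)

```text
clock: 9.7
tcp_pos: [0.5103, 0.3249, 0.1264]
orientation: [-0.004, -0.014, 1.0, -0.002]
wrist_force: [-0.5, -0.7, -0.6]
finger_gap: 0.0289
```

```bash
python3 - <<'E'
from h import *
s=env.get_state(); print(s['tcp_pos'],s['orientation'],s['wrist_force'],s['finger_gap'])
f,K,T=snap("side","s8.png"); crop(f,160,60,290,190,4.5,"s8c.png")
f,K,T=snap("top","t8.png"); crop(f,80,150,200,250,5,"t8c.png")
E
```

```text
[0.51033161 0.32487607 0.1263529 ] [-0.00402903 -0.01407788  0.99989129 -0.0017297 ] [-0.5309127  -0.6757539  -0.61776854] 0.028899404534470544
```

View pics/s8c.png

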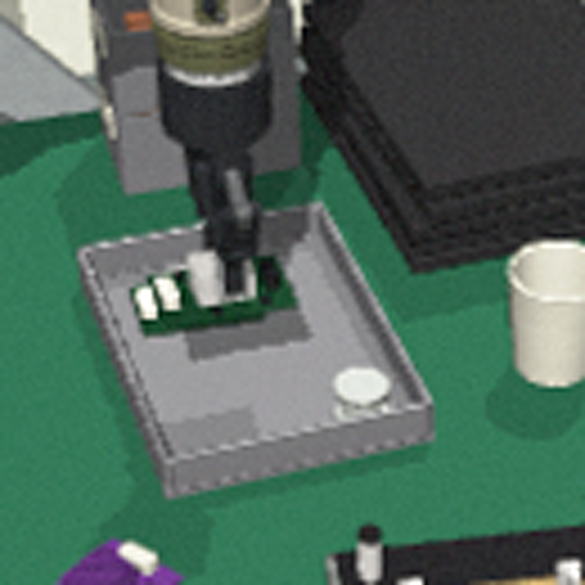

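View pics/t8c.png

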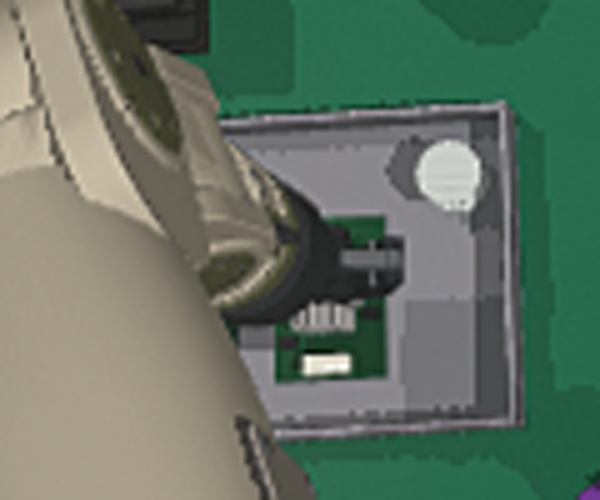

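Positioned over the free half and clear of the reel. Lowering, slowly at the end.

move_arm(
  commands=[
    [[0.04,0,-0.6],[0,0,0],-1],
    [[0,0,-0.6],[0,0,0],-1],
    [[0,0,-0.4],[0,0,0],-1],
    [[0,0,-0.25],[0,0,0],-1],
    [[0,0,-0.1],[0,0,0],-1],
  ],
)

```text
clock: 10.3
tcp_pos: [0.515, 0.3257, 0.0534]
orientation: [0.0, -0.014, 1.0, 0.0]
wrist_force: [-0.2, 0.4, -0.8]
finger_gap: 0.0289
```

move_arm(
  commands=[
    [[0,0,-0.08],[0,0,0],-1],
    [[0,0,-0.05],[0,0,0],-1],
    [[0,0,0],[0,0,0],-1],
  ],
)

```text
clock: 10.6
tcp_pos: [0.5149, 0.3258, 0.0485]
orientation: [0.0, -0.014, 1.0, 0.0]
wrist_force: [-0.2, 0.4, -2.1]
finger_gap: 0.029
```

move_arm(
  commands=[
    [[0,0,-0.12],[0,0,0],-1],
    [[0,0,-0.12],[0,0,0],-1],
    [[0,0,0],[0,0,0],-1],
  ],
)

```text
clock: 10.9
tcp_pos: [0.514, 0.3254, 0.0375]
orientation: [-0.001, -0.014, 1.0, -0.0]
wrist_force: [-0.4, 0.7, -0.2]
finger_gap: 0.0292
```

```bash
python3 - <<'E'
from h import *
s=env.get_state(); print(s['tcp_pos'],s['orientation'],s['wrist_force'],s['ft_torque'],s['finger_gap'])
f,K,T=snap("side","s9.png"); crop(f,175,90,265,175,8,"s9c.png")
E
```

```text
[0.51395148 0.32538477 0.0375362 ] [-6.20296207e-04 -1.38690265e-02  9.99903598e-01 -2.46331383e-04] [-0.40160303  0.68916113 -0.24480296] [-0.05459114  0.01485372 -0.03311294] 0.02915042355301431
```

View pics/s9c.png

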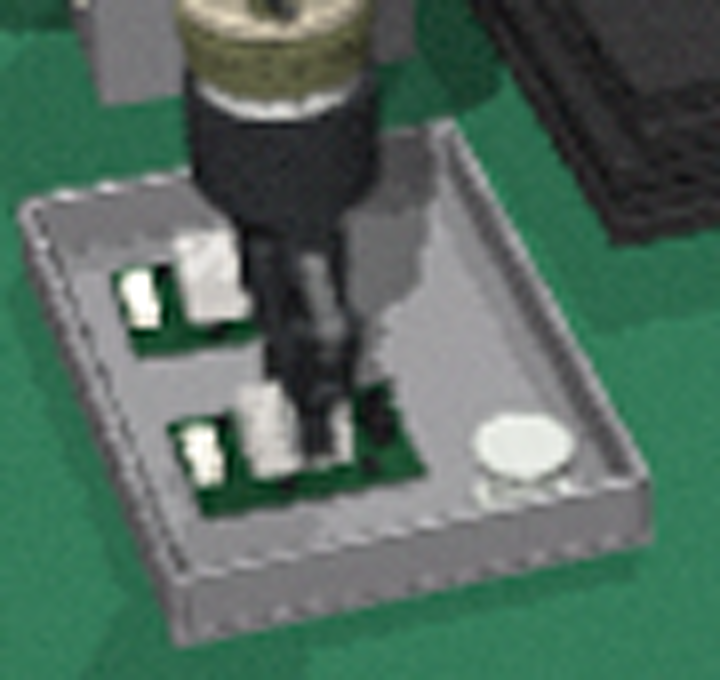

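move_arm(
  commands=[
    [[0,0,-0.04],[0,0,0],-1],
    [[0,0,0],[0,0,0],-1],
  ],
)

```text
clock: 11.15
tcp_pos: [0.5145, 0.3256, 0.0366]
orientation: [-0.0, -0.014, 1.0, 0.0]
wrist_force: [-0.0, -0.2, -1.3]
finger_gap: 0.0292
```

move_arm(
  commands=[
    [[0,0,-0.04],[0,0,0],-1],
    [[0,0,0],[0,0,0],-1],
  ],
)

```text
clock: 11.35
tcp_pos: [0.5145, 0.3256, 0.035]
orientation: [-0.0, -0.014, 1.0, 0.0]
wrist_force: [-0.3, -0.8, -0.9]
finger_gap: 0.0288
```

move_arm(
  commands=[
    [[0,0,-0.03],[0,0,0],-1],
    [[0,0,0],[0,0,0],-1],
  ],
)

```text
clock: 11.55
tcp_pos: [0.5147, 0.3257, 0.0343]
orientation: [0.0, -0.014, 1.0, 0.0]
wrist_force: [-0.8, -0.6, 2.3]
finger_gap: 0.0287
```

move_arm(
  commands=[
    [[0,0,-0.02],[0,0,0],-1],
    [[0,0,0],[0,0,0],-1],
  ],
)

```text
clock: 11.75
tcp_pos: [0.5147, 0.3257, 0.0343]
orientation: [0.0, -0.014, 1.0, 0.0]
wrist_force: [-2.3, -0.9, 6.8]
finger_gap: 0.0293
```

The board is on the floor: z no longer drops and the force has risen to 6.8 N. Releasing and rising.

move_arm(
  commands=[
    [[0,0,0],[0,0,0],-0.25],
    [[0,0,0],[0,0,0],-0.1],
    [[0,0,0],[0,0,0],0],
    [[0,0,0.3],[0,0,0],0],
    [[0,0,0.6],[0,0,0],0],
  ],
)

```text
clock: 12.25
tcp_pos: [0.513, 0.3249, 0.068]
orientation: [-0.002, -0.014, 1.0, -0.001]
wrist_force: [0.3, 0.8, -0.2]
finger_gap: 0.0429
```

move_arm(
  commands=[
    [[0,0,0.9],[0,0,0],0],
    [[0,0,0.9],[0,0,0],0],
    [[0,0,0.9],[0,0,0],0],
    [[-0.3,-0.4,0.8],[0,0,0],0],
    [[-0.3,-0.8,0.5],[0,0,0],0],
  ],
)

```text
clock: 12.75
tcp_pos: [0.4914, 0.2789, 0.2328]
orientation: [0.002, -0.015, 1.0, 0.001]
wrist_force: [0.9, 0.1, -0.1]
finger_gap: 0.0426
```

```bash
python3 - <<'E'
from h import *
s=env.get_state(); print(s['tcp_pos'],s['orientation'],s['wrist_force'],s['finger_gap'],s['joint_pos'])
f,K,T=snap("side","s10.png"); crop(f,170,90,350,240,4,"s10c.png")
E
```

```text
[0.49141575 0.27888532 0.23275405] [ 0.00229075 -0.01510587  0.99988265  0.001119  ] [ 0.87324898  0.10676624 -0.10435969] 0.04261572685774336 [ 3.73884342e-01  2.95028450e-01 -2.20465040e-02  1.24864575e+00
  4.86796403e-04  3.43672596e-01]
```

View pics/s10c.png

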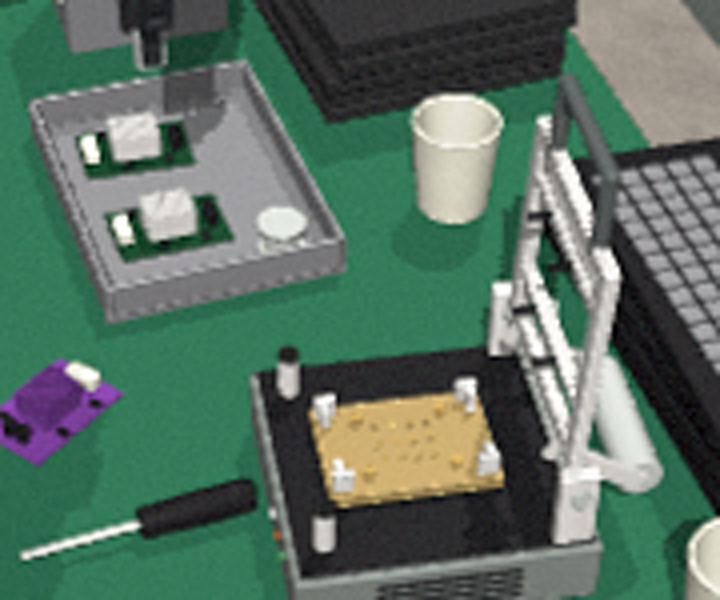

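The board lies flat in the tray beside board2, the nest is empty, and the gate is upright. Moving to the selector.

move_arm(
  commands=[
    [[-0.02,-0.93,0],[0,0,0.49],0],
    [[-0.02,-0.93,0],[0,0,0.49],0],
    [[-0.02,-0.93,0],[0,0,0.49],0],
    [[-0.02,-0.93,0],[0,0,0.49],0],
    [[-0.02,-0.93,0],[0,0,0.49],0],
  ],
)

```text
clock: 13.3
tcp_pos: [0.4863, 0.0903, 0.2299]
orientation: [0.0, -0.185, 0.983, -0.0]
wrist_force: [0.1, -0.7, 0.1]
finger_gap: 0.0428
```

move_arm(
  commands=[
    [[-0.02,-0.93,0],[0,0,0.49],0],
    [[-0.02,-0.93,0],[0,0,0.49],0],
    [[-0.02,-0.93,0],[0,0,0.49],0],
    [[-0.02,-0.93,0],[0,0,0.49],0],
    [[-0.02,-0.93,0],[0,0,0.49],0],
  ],
)

```text
clock: 13.8
tcp_pos: [0.4823, -0.0958, 0.2299]
orientation: [0.0, -0.35, 0.937, -0.0]
wrist_force: [0.7, 0.2, -0.4]
finger_gap: 0.043
```

move_arm(
  commands=[
    [[-0.02,-0.93,0],[0,0,0.49],0],
    [[-0.02,-0.93,0],[0,0,0.49],0],
    [[-0.02,-0.93,0],[0,0,0.49],0],
    [[-0.02,-0.93,0],[0,0,0.49],0],
    [[-0.02,-0.93,0],[0,0,0.49],0],
  ],
)

```text
clock: 14.3
tcp_pos: [0.4783, -0.2819, 0.2299]
orientation: [0.0, -0.504, 0.864, -0.0]
wrist_force: [0.3, -0.1, -0.2]
finger_gap: 0.0424
```

move_arm(
  commands=[
    [[-0.02,-0.93,0],[0,0,0.49],0],
    [[-0.02,-0.85,0],[0,0,0.49],0],
    [[0,0,0],[0,0,0],0],
    [[0,0,0],[0,0,0],0],
  ],
)

```text
clock: 14.7
tcp_pos: [0.4765, -0.352, 0.2292]
orientation: [0.0, -0.56, 0.829, 0.0]
wrist_force: [-0.7, 0.6, 0.3]
finger_gap: 0.0422
```

```bash
python3 - <<'E'
from h import *
s=env.get_state(); print(s['tcp_pos'],s['orientation'],s['wrist_force'],s['finger_gap'],s['joint_pos'])
o=s['orientation']; print("yaw",90-2*np.degrees(np.arctan2(o[1],o[2])))
f,K,T=snap("side","s11.png"); crop(f,220,220,330,340,5,"s11c.png")
E
```

```text
[ 0.47654127 -0.35199157  0.22916568] [ 5.15556530e-05 -5.59916161e-01  8.28549168e-01  4.07719283e-04] [-0.68216812  0.62139189  0.29078053] 0.042174322481598 [-7.71765249e-01  3.54166766e-01  5.23135034e-02  1.26972051e+00
  2.66751608e-04 -1.96033469e+00]
yaw 158.1000064075488
```

View pics/s11c.png

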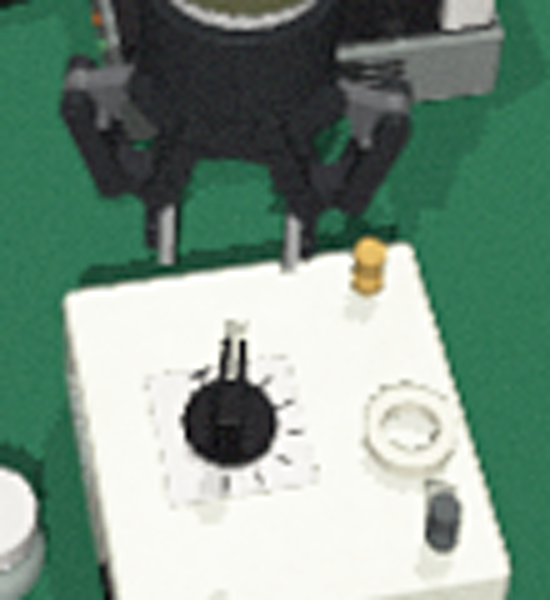

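move_arm(
  commands=[
    [[0.02,-0.01,-0.8],[0,0,0.03],0],
    [[0,0,-0.8],[0,0,0],0],
    [[0,0,-0.8],[0,0,0],0],
    [[0,0,-0.45],[0,0,0],0],
    [[0,0,0],[0,0,0],0],
  ],
)

```text
clock: 15.25
tcp_pos: [0.4763, -0.3487, 0.1126]
orientation: [-0.001, -0.563, 0.826, 0.003]
wrist_force: [-0.4, 0.6, 0.9]
finger_gap: 0.0428
```

```bash
python3 - <<'E'
from h import *
s=env.get_state(); print(s['tcp_pos'],s['orientation'],s['wrist_force'],s['finger_gap'])
f,K,T=snap("side","s12.png"); crop(f,230,240,320,340,6,"s12c.png")
E
```

```text
[ 0.47631329 -0.34871409  0.11256791] [-5.42259699e-04 -5.63205904e-01  8.26310755e-01  3.05798350e-03] [-0.35978568  0.62484347  0.87105062] 0.04280314393880788
```

View pics/s12c.png

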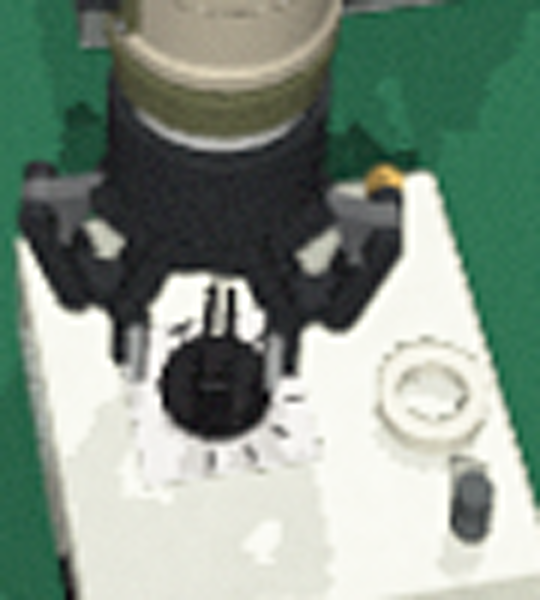

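move_arm(
  commands=[
    [[0,-0.05,0.05],[0,0,0],-0.4],
    [[0,0,0],[0,0,0],-0.6],
    [[0,0,0],[0,0,0],-1],
    [[0,0,0],[0,0,0],-1],
    [[0,0,0],[0,0,0],-1],
  ],
  newtons=50,
)

```text
clock: 15.8
tcp_pos: [0.4788, -0.3548, 0.1194]
orientation: [0.001, -0.563, 0.827, -0.002]
wrist_force: [-0.1, 1.3, 7.0]
finger_gap: 0.0108
```

```bash
python3 - <<'E'
from h import *
s=env.get_state(); print(s['tcp_pos'],s['orientation'],s['wrist_force'],s['ft_torque'],s['finger_gap'])
o=s['orientation']; print("yaw",90-2*np.degrees(np.arctan2(o[1],o[2])))
f,K,T=snap("side","s13.png"); crop(f,230,240,320,340,6,"s13c.png")
E
```

```text
[ 0.47881453 -0.35478376  0.11935146] [ 5.87881686e-04 -5.62557836e-01  8.26755772e-01 -1.79722917e-03] [-0.11818521  1.29978333  6.98036717] [ 0.31409828  0.01589748 -0.00430468] 0.010803340678312462
yaw 158.46588808976554
```

View pics/s13c.png

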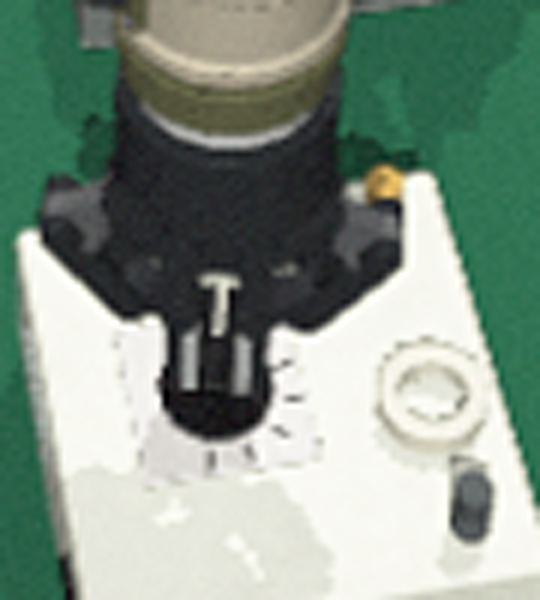

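The bar is gripped. Turning clockwise two steps first, then checking.

move_arm(
  commands=[
    [[0,0,0.1],[0,0,-0.75],-1],
    [[0,0,0],[0,0,-0.75],-1],
    [[0,0,0],[0,0,-0.75],-1],
    [[0,0,0],[0,0,-0.75],-1],
    [[0,0,0],[0,0,-0.75],-1],
  ],
)

```text
clock: 16.35
tcp_pos: [0.478, -0.3542, 0.1195]
orientation: [0.0, -0.327, 0.945, 0.0]
wrist_force: [5.5, -2.6, -14.3]
finger_gap: 0.0109
```

move_arm(
  commands=[
    [[0,0,0],[0,0,-0.75],-1],
    [[0,0,0],[0,0,-0.75],-1],
    [[0,0,0],[0,0,-0.75],-1],
    [[0,0,0],[0,0,-0.75],-1],
    [[0,0,0],[0,0,-0.75],-1],
  ],
)

```text
clock: 16.85
tcp_pos: [0.4777, -0.3534, 0.1195]
orientation: [-0.0, -0.072, 0.997, 0.001]
wrist_force: [4.1, -0.2, -10.3]
finger_gap: 0.0109
```

```bash
python3 - <<'E'
from h import *
s=env.get_state(); print(s['tcp_pos'],s['orientation'],s['wrist_force'],s['ft_torque'],s['finger_gap'])
o=s['orientation']; print("yaw",90-2*np.degrees(np.arctan2(o[1],o[2])))
f,K,T=snap("side","s14.png"); crop(f,230,240,320,340,6,"s14c.png")
E
```

```text
[ 0.47769107 -0.35337622  0.11951225] [-2.17118355e-04 -7.16769933e-02  9.97427241e-01  1.12236011e-03] [  4.0541666   -0.15757121 -10.31254793] [-0.14609135 -0.79839781  0.15256041] 0.010875724111799765
yaw 98.22063310600973
```

View pics/s14c.png

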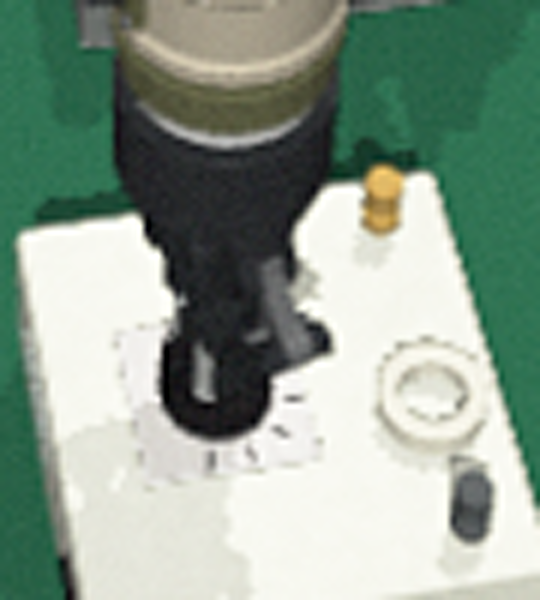

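move_arm(
  commands=[
    [[0,0,-0.05],[0,0,-0.75],-1],
    [[0,0,0],[0,0,-0.75],-1],
    [[0,0,0],[0,0,-0.75],-1],
    [[0,0,0],[0,0,-0.75],-1],
    [[0,0,0],[0,0,-0.75],-1],
  ],
)

```text
clock: 17.4
tcp_pos: [0.4778, -0.3525, 0.1194]
orientation: [0.0, 0.188, 0.982, 0.001]
wrist_force: [1.2, 4.8, -0.2]
finger_gap: 0.011
```

move_arm(
  commands=[
    [[0,0,0],[0,0,-0.75],-1],
    [[0,0,0],[0,0,-0.75],-1],
    [[0,0,0],[0,0,-0.75],-1],
    [[0,0,0],[0,0,-0.75],-1],
    [[0,0,0],[0,0,-0.5],-1],
  ],
)

```text
clock: 17.9
tcp_pos: [0.4783, -0.3519, 0.1194]
orientation: [-0.0, 0.419, 0.908, 0.002]
wrist_force: [3.1, 6.1, -0.7]
finger_gap: 0.0108
```

move_arm(
  commands=[
    [[0,0,0],[0,0,0],-1],
    [[0,0,0],[0,0,0],-1],
  ],
)

```text
clock: 18.1
tcp_pos: [0.4782, -0.3519, 0.1195]
orientation: [-0.0, 0.417, 0.909, 0.002]
wrist_force: [3.6, 6.0, -0.3]
finger_gap: 0.0104
```

```bash
python3 - <<'E'
from h import *
s=env.get_state(); print(s['tcp_pos'],s['orientation'],s['wrist_force'],s['ft_torque'],s['finger_gap'])
o=s['orientation']; print("yaw",90-2*np.degrees(np.arctan2(o[1],o[2])))
f,K,T=snap("side","s15.png"); crop(f,230,240,320,340,6,"s15c.png")
E
```

```text
[ 0.47824829 -0.35188542  0.11945621] [-9.77912795e-05  4.17498312e-01  9.08675379e-01  2.05067395e-03] [ 3.62019502  6.01626792 -0.33229857] [ 1.23328955 -0.56622306 -0.0843799 ] 0.010444440058631274
yaw 40.646397177482946
```

View pics/s15c.png

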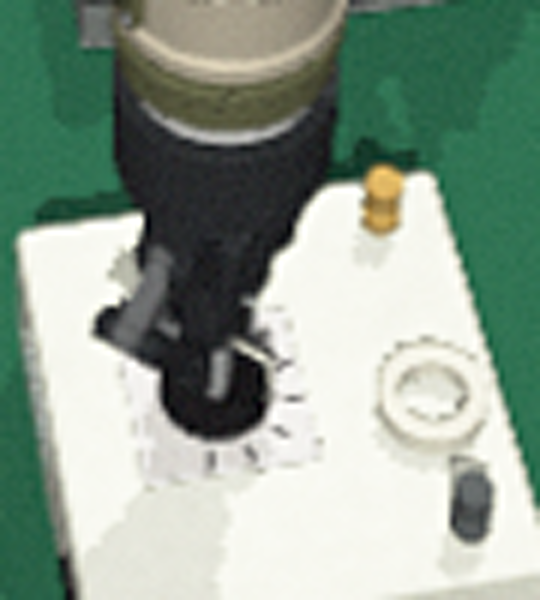

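```bash
python3 - <<'E'
from h import *
f,K,T=load("s15.png")
c=np.array([.478,-.3525,.121])
for k in range(3,7):
    a=np.radians(105-30*k-6.5)
    print(k,[np.round((proj(c+r*np.array([np.cos(a),np.sin(a),0]),K,T)-[230,240])*6) for r in(.006,.022)])
crop(f,255,285,285,315,20,"s15d.png")
E
```

```text
3 [array([222., 328.]), array([261., 312.])]
4 [array([224., 335.]), array([267., 339.])]
5 [array([221., 342.]), array([258., 364.])]
6 [array([214., 347.]), array([234., 381.])]
```

View pics/s15d.png

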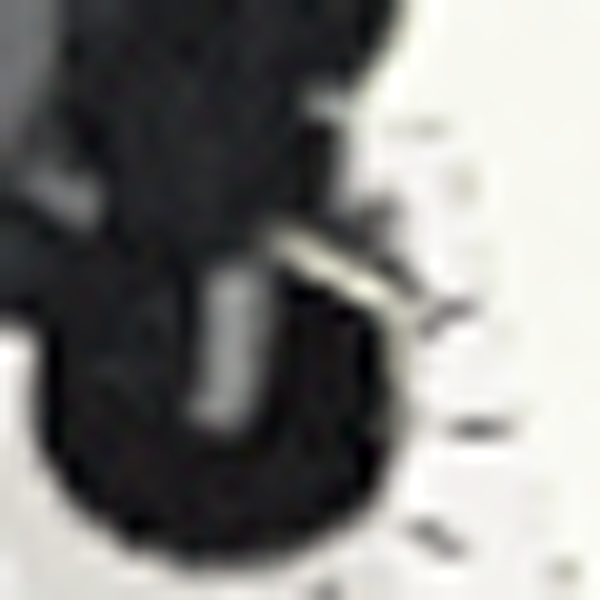

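The pointer line matches the predicted direction for step 5. Releasing and rising straight up.

move_arm(
  commands=[
    [[0,0,0],[0,0,0],-0.4],
    [[0,0,0],[0,0,0],-0.2],
    [[0,0,0],[0,0,0],-0.1],
    [[0,0,0.4],[0,0,0],0],
    [[0,0,0.8],[0,0,0],0],
  ],
)

```text
clock: 18.65
tcp_pos: [0.4762, -0.353, 0.1653]
orientation: [-0.002, 0.419, 0.908, 0.001]
wrist_force: [0.0, -0.1, 0.2]
finger_gap: 0.0431
```

move_arm(
  commands=[
    [[0,0,0.8],[0,0,0],0],
    [[0,0,0.8],[0,0,0],0],
    [[-0.5,0.6,0.5],[0,0,0],0],
    [[-0.6,0.9,0],[0,0,0],0],
    [[-0.6,0.9,0],[0,0,0],0],
  ],
)

```text
clock: 19.15
tcp_pos: [0.4094, -0.258, 0.2522]
orientation: [0.001, 0.419, 0.908, -0.0]
wrist_force: [0.4, 1.0, 1.0]
finger_gap: 0.0424
```

move_arm(
  commands=[
    [[-0.2,0.9,0],[0,0,0],0],
    [[0,0.9,0],[0,0,0],0],
    [[0,0.9,0],[0,0,0],0],
    [[0,0.9,0],[0,0,0],0],
    [[0,0,0],[0,0,0],0],
  ],
)

```text
clock: 19.65
tcp_pos: [0.401, -0.1109, 0.2518]
orientation: [0.0, 0.417, 0.909, 0.0]
wrist_force: [-0.3, -0.3, -0.2]
finger_gap: 0.0427
```

```bash
python3 - <<'E'
from h import *
s=env.get_state(); print(s['clock'],s['tcp_pos'],s['wrist_force'])
f,K,T=snap("side","s16.png"); crop(f,240,270,300,325,11,"s16c.png")
f,K,T=snap("top","t16.png"); crop(f,335,170,420,270,6,"t16c.png")
E
```

```text
19.65 [ 0.4009703  -0.11085259  0.25179192] [-0.29609022 -0.32284605 -0.23661247]
```

View pics/s16c.png

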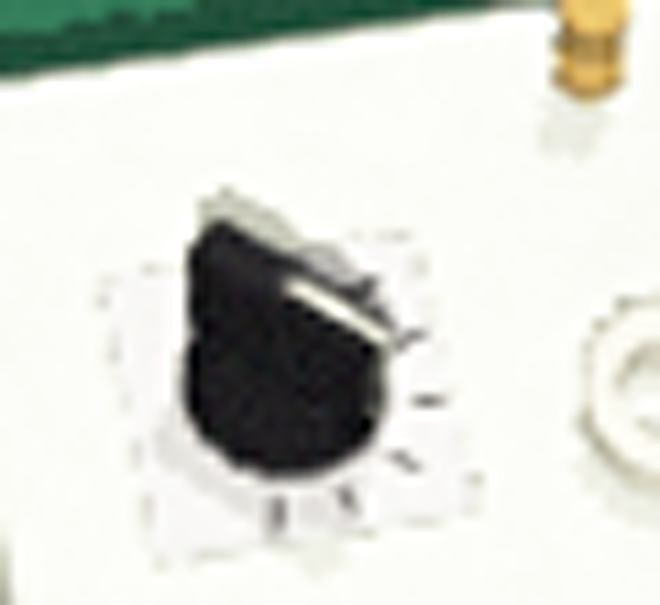

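View pics/t16c.png

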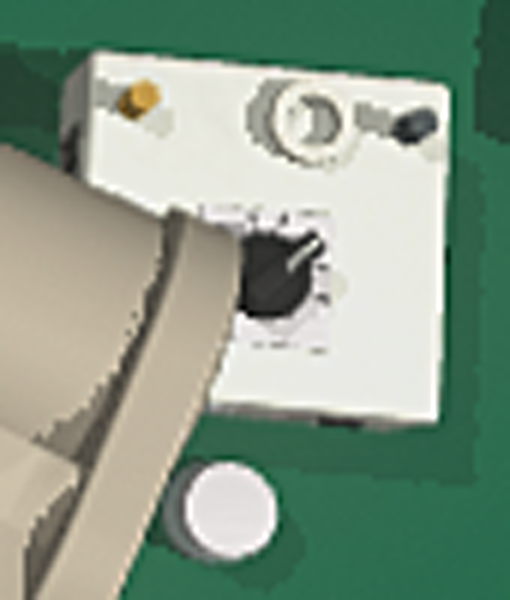

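View pics/s16.png

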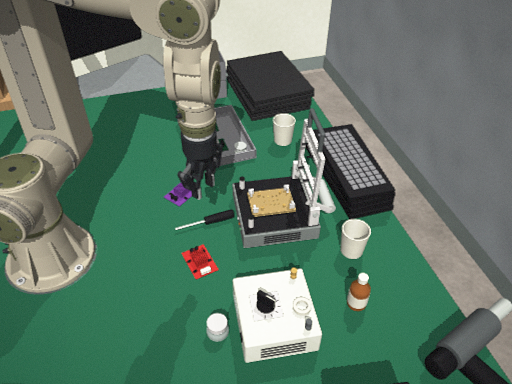

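View pics/t16.png

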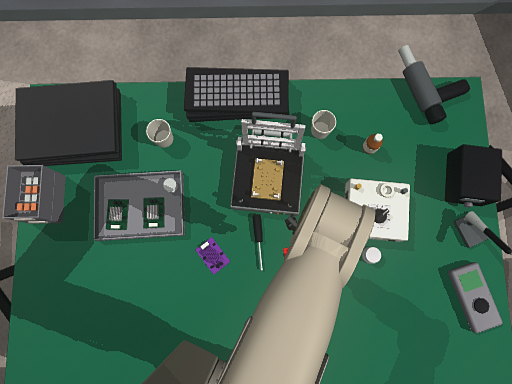

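The pointer sits at step 5: strokes 6 and 7 are the two left beyond it, at (325,268) and (322,298) in the top crop. Both boards lie flat in the tray at (117,213) and (153,212). The nest is empty, the gate is open, and the bystanders are unmoved. Handing in.

```bash
python3 - <<'E'
from h import *
f,K,T=load("t16.png")
P=[onz(((x+.5)/6-.5+335,(y+.5)/6-.5+170),.121,K,T) for x,y in((290,268),(318,240))]
v=P[1]-P[0]; print("pointer in supply frame deg",np.degrees(np.arctan2(v[1],v[0]))+6.5)
print(job.hand_in())
E
```

```text
pointer in supply frame deg -40.90447336971992
the job is handed in; nothing more can be done
None
```

I did the whole job in the order asked and handed it in at about 19.8 s. No verdict was reported.

- **Gate:** I lifted it by its handle to about 1.3 rad and let go. It swung open and was still upright in the last pictures.
- **Board:** I gripped it by its heat sink and lowered it onto the tray floor until contact, which read about 7 N. It lies flat beside the other board and clear of the reel. The nest is empty.
- **Selector:** it started at step 1. I turned it clockwise four clicks in one grip, stopping about 2 degrees short of step 5, and released it. The pointer then measured -41° in the supply's frame. Step 5 is -45°, so the 4° difference is within what the picture can resolve. The side view and the two strokes left beyond the pointer agree with step 5.

In the last top and side pictures the tape, jar, cups, bottle, screwdriver and decoy boards look unmoved, apart from the red board, which the arm partly hid in the top view. The highest wrist force reported after a move was about 15 N. No check failed.

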